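# Wipe the bone chips off the butcher's block

### The arm

A 7-joint arm with a two-finger parallel gripper is mounted at the origin on the work surface. World frame = base frame: x ahead of the robot, y to its left, z up, the work surface at z = 0. Lengths are in m, angles in degrees, forces in N, time in s.
With the tool pointing down it reaches from about 0.35 to 0.9 m from the base axis. Payload 7.2 kg.
Tool frame: the origin (TCP) lies between the finger pads; the fingertips stand 17 mm ahead of it and the grasp point (between the pads) lies 2 mm behind it; z points along the fingers, y is the direction in which the jaws open and shut (so a half turn about z gives the same grasp; the last joint's range is limited). The gripper opens to 85 mm and grips with 20 to 120 N. Pads are 22 mm wide; open, the fingers measure 114 mm over their backs; the gripper's body (76 mm by 85 mm) begins 54 mm behind the grasp point. The pads swing forward as they close: fully open they stand 13 mm farther back than shut.
Start: joints at [68.171, 23.554, -0.728, 91.456, 0.321, 64.991, -4.71], TCP at [0.192, -0.595, 0.248] pointing down, gripper open.
Joint ranges: [-169.25, 169.25], [-16.82, 113.86], [-84.01, 82.57], [7.8, 145.47], [-59.2, 239.2], [7.22, 106.19], [-163.78, 163.78]. Speed limits (degrees/s): [136.94, 136.94, 172.46, 172.46, 180, 180, 180].

### API

Orientations are given as [roll, pitch, yaw] about the fixed x, y, z axes, in that order (R = Rz(yaw) Ry(pitch) Rx(roll)).
In Python, from bench import ctrl gives the robot as it stands. The module is installed in compiled form; this text tells all that it offers.
- The arm moves only by the shell command python3 -m jog 'ROWS' [FORCE]. ROWS is text: rows parted by semicolons, each of 7 numbers parted by spaces: the shift along the tool's x, y, z in m, then the turn, a rotation vector about the tool's x, y, z in rad, then the opening, from 0 (shut) to 1 (fully open). In form: dx dy dz wx wy wz grip; .... A call has 1 to 20 rows; each row is the pose to reach, as a shift and turn from the pose measured when the call began, along the tool's axes at that moment; what a row does not reach only later rows make up. A row lasts 1/10 s, in which the tool goes at most 50 mm and 8.59 degrees, less where a joint would pass 70% of its speed; a pose out of reach is approached as far as the arm can. A call with a gripper value outside its range is refused whole. The fingers move at their own pace and stop on an object; FORCE is the grip in N (left out, the last holds). Time passes only in rows, so rows that repeat a pose let the fingers close. It gives the time, the measured TCP pose, the force and the opening at its end, in the units of the state.
- ctrl.sense(): the state, without advancing time (a new reading comes with each control period).
- ctrl.camera(name): name is "side" or "top"; returns a dict with "color" (384x512x3 uint8, red, green, blue), "fx", "fy", "cx", "cy" (pixels), "R" (3x3) and "t" (3): a world point X has camera coordinates R X + t. Camera axes: x right, y down, z forward; pixel columns grow to the right and rows downward; lengths in m; the calibration is good to about 2 mm. A picture is of the moment at which its call begins. There is no depth.
- ctrl.job_done(): hands the job in, once; it reports no verdict.
The state is a dict: "time_s": time; "qpos": joint angles; "dq": joint speeds; "joint_efforts": joint torques, N m; "eef_pos": TCP position; "eef_rot": TCP orientation; "force": force on the tool from outside, world axes, zero at the start; "torque": the same for the moment, N m; "gripper_width": opening from 0.0 (shut) to 1.0 (fully open).
Only numpy, scipy, OpenCV 4.12 (cv2) and the standard library are available. Lean on these libraries where they do the work, as an engineer would, in place of code of your own. Each camera call takes 0.05 s, during which the arm holds its last target.

### The job

Take the blue-handled scraper block and wipe both bone chips off the wooden butcher's block into the bare aluminium scrap tray beside it, not into the white tray of sausages on the other side. Move the chips only with the scraper, never with the gripper itself. Then leave the scraper standing upright on the wooden block and let go.

Things in the scene. Friction and masses are not known exactly. Their poses are not given: they have to be found in the camera images.
- scraper: Loose scraper block, about 0.25 kg, standing on the worktop left or right of the trays. White foot 140 (its x) by 34 (y) by 22 mm high; centred on it an upright blue grip 90 mm long (x), 24 mm thick (y), 22 to 85 mm above the underside: take it from above across its thickness. Origin: centre of the underside; z up. (The steel press with a wooden knob, on the other side, is not it.)
- scrap_tray: Fixed empty aluminium tray: 220 (its x) by 110 mm (y), walls 30 mm high, 3 mm thick, a loop handle on each short side. Origin: centre of its underside, on the worktop; z up. A long side adjoins the fixed wooden block, which has the same yaw; the block's centre is 176 mm away along the tray's +y or -y, whichever side the chips are on. The white sausage tray is across the block.
- chip_a: Loose ivory slab of bone, 26 x 18 mm, 12 mm thick, 15 g, flat on the wooden block, where it slides when pushed. The block is 200 (tray's x) by 240 mm (y), its level top 40 mm above the worktop, 10 mm above the tray's rim. At the start within 50 mm of the block's centre along the tray's x and 20 to 45 mm from it along y. Origin: centre of the underside; z up.
- chip_b: Loose ivory round slice of bone, 26 mm diameter, 12 mm thick, 15 g, flat on the wooden block on the other side (along the tray's y) of its centre from chip_a, within the same limits. Origin: centre of the underside; z up.

How it is judged (in metres and radians):
At the end, for the whole second after the job is handed in: Both chips lie still inside the scrap tray (origins within its outline, under 28 mm above its underside); the scraper stands still and upright within 10 degrees on the wooden block, underside 34 to 47 mm above the worktop, 40 to 310 mm from the tray centre along its y, within 120 mm along x (x of chip_a in the frame of scrap_tray between -0.11 and 0.11 m and y of chip_a in the frame of scrap_tray between -0.055 and 0.055 m and z of each of chip_a, chip_b in the frame of scrap_tray below 0.028 m and linear speed of each of chip_a, chip_b, scraper below 0.03 m/s and x of chip_b in the frame of scrap_tray between -0.11 and 0.11 m and y of chip_b in the frame of scrap_tray between -0.055 and 0.055 m and height (world z) of scraper between 0.034 and 0.047 m and x of scraper in the frame of scrap_tray between -0.12 and 0.12 m and (y of scraper in the frame of scrap_tray between 0.04 and 0.31 m or y of scraper in the frame of scrap_tray between -0.31 and -0.04 m) and angle between scraper's own z axis and vertical below 0.17 rad); the robot touches nothing.
It fails at once if the fingers or the arm touch a bone chip (the chips are moved with the scraper only) (contact force between any of the fingers, the arm and chip_a above 0.3 N or contact force between any of the fingers, the arm and chip_b above 0.3 N).
It also fails if it takes over 51 s, if anything falls off the work surface, if the arm or the gripper's body presses on something with over 40 N, if the wrist force passes 120 N, or if a joint passes its speed limit or range.

## Working session

There is one attempt and no reset: what is moved stays moved. The work goes in short steps, Python scripts to look and compute and a shell command to move; the robot and the scene stay as the last step left them, time stands still between calls to the robot, and variables do not carry over. Pictures are saved under pics/ and viewed, and the job is handed in when it is done.

```bash
mkdir -p pics
python3 - <<'E'
from bench import ctrl
import cv2
s=ctrl.sense();print(s['time_s'],s['eef_pos'],s['eef_rot'],s['gripper_width'])
for n in('top','side'):
    c=ctrl.camera(n);cv2.imwrite(f'pics/{n}0.png',cv2.resize(c['color'][:,:,::-1],None,fx=1.5,fy=1.5,interpolation=cv2.INTER_CUBIC));print(n,c['fx'],c['fy'],c['cx'],c['cy'],c['R'],c['t'])
E
```

```text
0.0 [ 0.19212557 -0.5942301   0.24744018] [-1.79906822e+02  6.04964006e-03  1.79206866e+01] 0.9994486671359669
top 368.73681101304834 368.73681101304834 256.8562819931027 190.40217145792806 [[ 0.07713228 -0.99700002  0.00644713]
 [-0.97153402 -0.07661172 -0.22417021]
 [ 0.22399163  0.01102715 -0.97452868]] [-0.03990452  0.54998135  0.88924307]
side 375.0743925894757 375.0743925894757 258.7382664785483 187.37325476540312 [[ 0.71333772 -0.70081871 -0.00155674]
 [-0.44549222 -0.45173324 -0.77296427]
 [ 0.54100459  0.55207808 -0.63444765]] [-0.38783014  0.28255047  0.59165256]
```

View pics/top0.png

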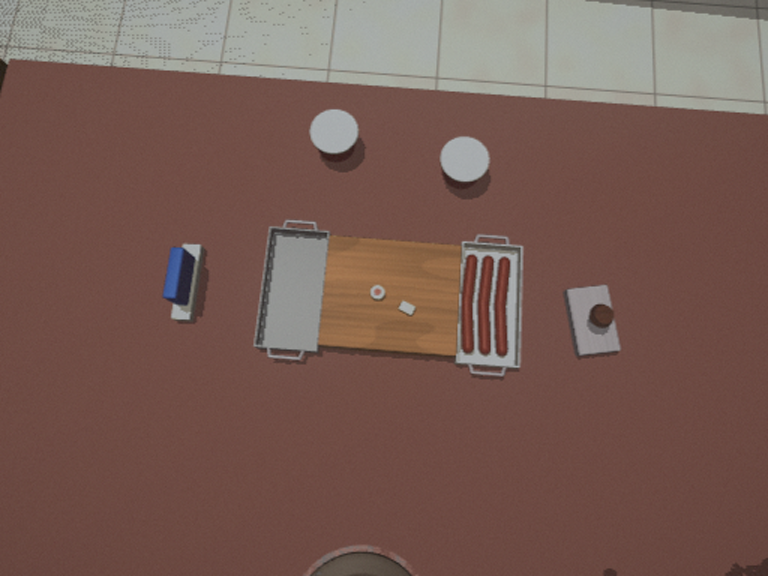

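View pics/side0.png

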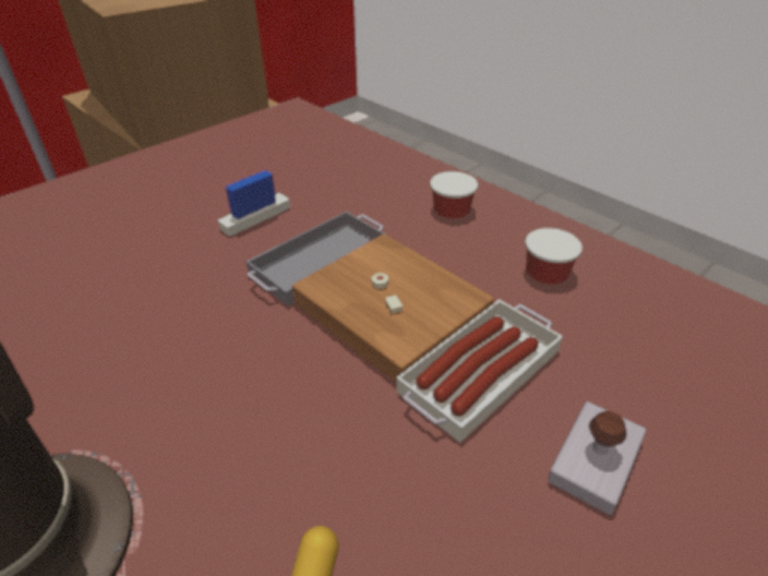

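The top view shows the scraper at about (183,282), the scrap tray at about (292,290), the round chip at (377,292), the slab chip at (407,308) and the sausages on the right. I'll enlarge crops to measure.

Run:
```python
import cv2
from bench import ctrl
im=ctrl.camera('top')['color'][:,:,::-1]
def crop(n,x0,y0,x1,y1,k):
    c=cv2.resize(im[y0:y1,x0:x1],None,fx=k,fy=k,interpolation=cv2.INTER_CUBIC)
    cv2.imwrite('pics/'+n,c)
crop('c_scr.png',95,150,155,225,8)
crop('c_blk.png',160,140,320,245,5)
```

```text
(no output)
```

View pics/c_scr.png

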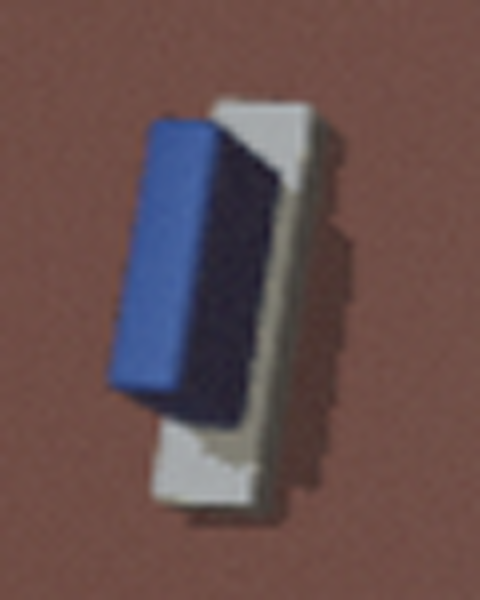

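View pics/c_blk.png

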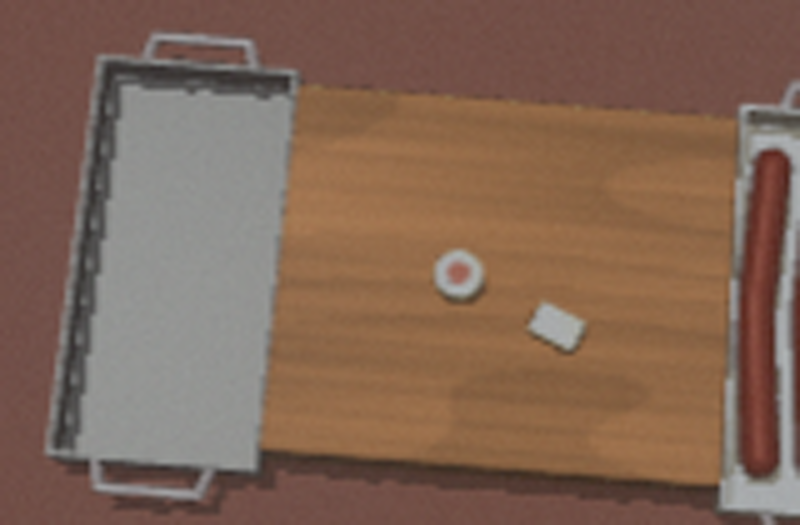

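```bash
cat > h.py <<'E'
import numpy as np
from bench import ctrl
def proj_inv(c,u,v,z):
    d=np.array([(u-c['cx'])/c['fx'],(v-c['cy'])/c['fy'],1.]);R=np.array(c['R']);t=np.array(c['t'])
    o=-R.T@t;d=R.T@d;return (o+d*(z-o[2])/d[2])
def cr(c,pts,x0,y0,k,z):
    return np.array([proj_inv(c,x0+(u+.5)/k-.5,y0+(v+.5)/k-.5,z)[:2] for u,v in pts])
def px(c,X):
    p=np.array(c['R'])@np.array(X)+np.array(c['t']);return c['fx']*p[0]/p[2]+c['cx'],c['fy']*p[1]/p[2]+c['cy']
E
python3 - <<'E'
from h import *
import cv2
np.set_printoptions(precision=4,suppress=True)
c=ctrl.camera('top')
def rep(n,P):
    print(n,P.mean(0)); 
    for i in range(4):
        e=P[(i+1)%4]-P[i];print('   ',np.linalg.norm(e).round(4),np.degrees(np.arctan2(e[1],e[0])).round(2))
rep('grip',cr(c,[(150,122),(218,122),(180,388),(110,385)],95,150,8,.085))
rep('foot',cr(c,[(213,103),(312,105),(253,505),(153,500)],95,150,8,.022))
rep('tray',cr(c,[(100,57),(298,72),(258,470),(47,455)],160,140,5,.03))
rep('block',cr(c,[(298,87),(739,119),(720,484),(262,450)],160,140,5,.04))
rep('a',cr(c,[(542,303),(586,327),(572,350),(528,325)],160,140,5,.052))
print('b',cr(c,[(459,273)],160,140,5,.052))
s=ctrl.sense();print(s['time_s'],s['eef_pos'],s['eef_rot'],s['qpos'])
E
```

```text
grip [0.542  0.3616]
    0.0216 -85.46
    0.0868 -178.71
    0.0219 92.0
    0.0859 1.08
foot [0.5417 0.3617]
    0.0338 -86.67
    0.1387 -179.36
    0.0332 91.59
    0.1377 0.87
tray [0.5434 0.1681]
    0.1088 -90.0
    0.2179 -179.74
    0.1102 90.41
    0.2187 -0.12
block [ 0.5429 -0.0075]
    0.2383 -89.8
    0.1967 179.81
    0.2366 90.22
    0.1967 0.32
a [ 0.5185 -0.0363]
    0.026 -114.69
    0.0142 153.02
    0.0262 64.38
    0.0137 -27.8
b [[0.5426 0.0165]]
0.2 [ 0.1922 -0.5944  0.2478] [-179.945     0.0041   17.9243] [68.1704 23.5832 -0.7272 91.4835  0.3208 64.9905 -4.7077]
```

```bash
python3 -m jog '0.01 -0.01 0 0 0 0.02 1; 0.04 -0.03 0 0 0 0.05 1; 0.41 -0.28 0 0 0 0.15 1; 0.41 -0.28 0 0 0 0.29 1; 0.41 -0.28 0 0 0 0.29 1; 0.41 -0.28 0 0 0 0.29 1; 0.41 -0.28 0 0 0 0.29 1; 0.41 -0.28 0 0 0 0.29 1; 0.41 -0.28 0 0 0 0.29 1; 0.41 -0.28 0 0 0 0.29 1; 0.41 -0.28 0 0 0 0.29 1; 0.43 -0.32 0 0 0 0.29 1; 0.627 -0.802 0.067 0 0 0.295 1; 0.627 -0.802 0.067 0 0 0.295 1; 0.627 -0.802 0.067 0 0 0.295 1; 0.627 -0.802 0.067 0 0 0.295 1; 0.627 -0.802 0.067 0 0 0.295 1; 0.627 -0.802 0.067 0 0 0.295 1; 0.627 -0.802 0.067 0 0 0.295 1; 0.627 -0.802 0.067 0 0 0.295 1'
```

```text
time_s: 2.2
eef_pos: [0.5325, 0.2399, 0.1971]
eef_rot: [-180.0, 0.0, 1.0]
force: [0.9, 0.2, 0.5]
gripper_width: 0.999
```

```bash
python3 -m jog '0.006 -0.045 0.02 0 0 0 1; 0.01 -0.09 0.04 0 0 0 1; 0.0115 -0.115 0.06 0 0 0 1; 0.0115 -0.1218 0.073 0 0 0 1; 0.0115 -0.1218 0.077 0 0 0 1; 0.0115 -0.1218 0.077 0 0 0 1'
python3 - <<'E'
from h import *
import cv2
s=ctrl.sense();print(s['eef_pos'],s['eef_rot'],s['qpos'])
for n in('top','side'):
    c=ctrl.camera(n);u,v=map(int,px(c,[.542,.362,.06]));u0=max(u-75,0);v0=max(v-60,0)
    cv2.imwrite(f'pics/{n}1.png',cv2.resize(c['color'][v0:v0+120,u0:u0+150,::-1],None,fx=5,fy=5,interpolation=cv2.INTER_CUBIC))
E
```

```text
time_s: 2.8
eef_pos: [0.5421, 0.36, 0.1196]
eef_rot: [179.9, 0.1, 0.9]
force: [1.1, -0.6, -0.8]
gripper_width: 1.001
[0.54214655 0.36004297 0.11956162] [1.79936211e+02 6.07805432e-02 9.22515338e-01] [ -22.96560478   35.07804623  -21.72050367   93.48624914   15.1654753
   54.44981045 -139.07417163]
```

View pics/side1.png

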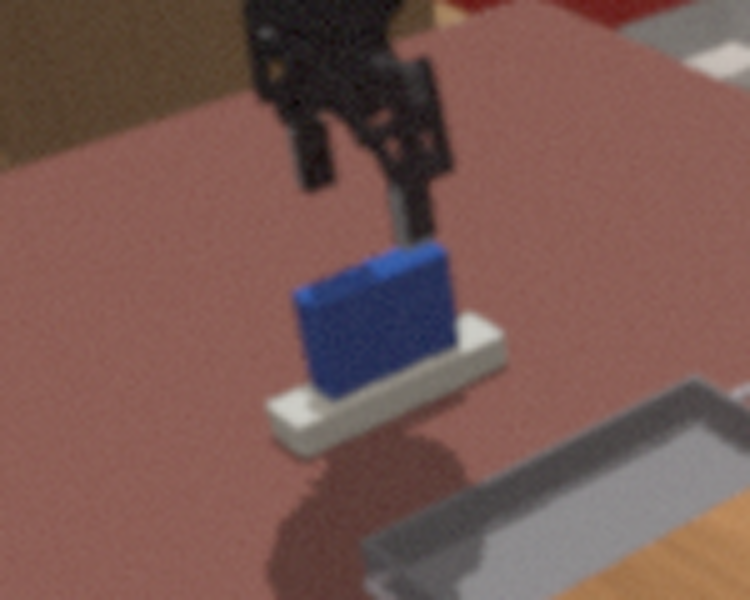

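View pics/top1.png

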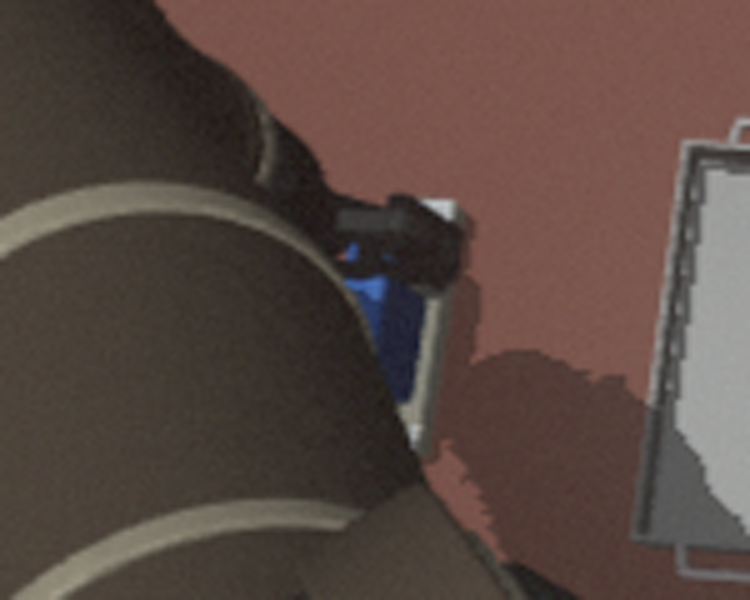

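The side view has the open jaws straddling the grip top, about (370,265) in the crop, with one finger on each side. I'll descend and close.

```bash
python3 -m jog '0 -0.0017 0.02 0 0 0 1; 0 -0.0017 0.04 0 0 0 1; 0 -0.0017 0.055 0 0 0 1; 0 -0.0017 0.062 0 0 0 1; 0 -0.0017 0.062 0 0 0 1; 0 -0.0017 0.062 0 0 0 0.5; 0 -0.0017 0.062 0 0 0 0.3; 0 -0.0017 0.062 0 0 0 0.1; 0 -0.0017 0.062 0 0 0 0.1; 0 -0.0017 0.062 0 0 0 0.1; 0 -0.0017 0.062 0 0 0 0.1; 0 -0.0017 0.062 0 0 0 0.1; 0 -0.0017 0.062 0 0 0 0.1; 0 -0.0017 0.062 0 0 0 0.1' 70
```

```text
time_s: 4.3
eef_pos: [0.5434, 0.3622, 0.0597]
eef_rot: [-179.9, -0.1, 0.9]
force: [-1.3, 0.8, 5.0]
gripper_width: 0.271
```

```bash
python3 -m jog '0 0 -0.02 0 0 0 0.1; 0 0 -0.05 0 0 0 0.1; 0 0 -0.08 0 0 0 0.1; 0 0 -0.11 0 0 0 0.1; 0 0 -0.12 0 0 0 0.1; 0 0 -0.12 0 0 0 0.1; 0 0 -0.12 0 0 0 0.1'
python3 - <<'E'
from h import *
import cv2
s=ctrl.sense();print(s['eef_pos'],s['eef_rot'],s['qpos'],s['force'])
for n in('side',):
    c=ctrl.camera(n);u,v=map(int,px(c,[.542,.362,.14]));u0=max(u-75,0);v0=max(v-60,0);print(u0,v0)
    cv2.imwrite(f'pics/{n}2.png',cv2.resize(c['color'][v0:v0+120,u0:u0+150,::-1],None,fx=5,fy=5,interpolation=cv2.INTER_CUBIC))
E
```

```text
time_s: 5.0
eef_pos: [0.5425, 0.3614, 0.1778]
eef_rot: [180.0, 0.0, 0.9]
force: [-0.2, -0.9, -2.4]
gripper_width: 0.272
[0.54248834 0.36135596 0.17784214] [1.79965699e+02 1.82949155e-03 8.63907704e-01] [ -22.38687611   31.6581072   -22.69014067   90.5928036    13.48129408
   60.48810052 -137.85316352] [-0.20193158 -0.92995458 -2.3608483 ]
87 40
```

View pics/side2.png

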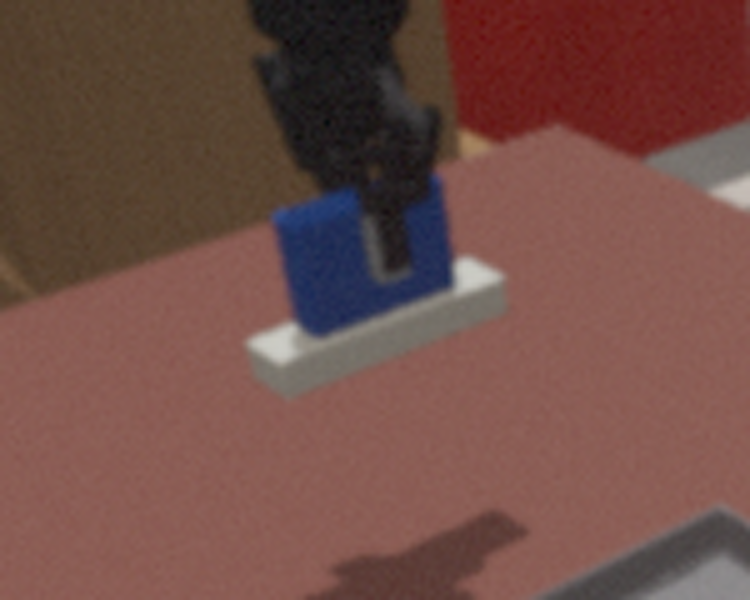

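The scraper hangs level in the grip, foot bottom around (290,395)–(505,310). Next I carry it over the tray to behind the chips.

```bash
python3 -m jog '0 0.015 0 0 0 0 0.1; -0.002 0.045 0 0 0 0 0.1; -0.004 0.085 0 0 0 0.005 0.1; -0.006 0.125 0 0 0 0.01 0.1; -0.008 0.165 0 0 0 0.015 0.1; -0.01 0.205 0 0 0 0.015 0.1; -0.012 0.245 0 0 0 0.015 0.1; -0.014 0.285 0 0 0 0.015 0.1; -0.016 0.325 0 0 0 0.015 0.1; -0.018 0.365 0 0 0 0.015 0.1; -0.0185 0.4 0 0 0 0.015 0.1; -0.0185 0.43 0 0 0 0.015 0.1; -0.0185 0.448 0 0 0 0.015 0.1; -0.0185 0.453 0 0 0 0.015 0.1; -0.0185 0.453 0 0 0 0.015 0.1; -0.0185 0.453 0.02 0 0 0.015 0.1; -0.0185 0.453 0.04 0 0 0.015 0.1; -0.0185 0.453 0.05 0 0 0.015 0.1; -0.0185 0.453 0.05 0 0 0.015 0.1'
python3 - <<'E'
from h import *
import cv2
s=ctrl.sense();print(s['eef_pos'],s['eef_rot'],s['force'])
for n in('top','side'):
    c=ctrl.camera(n);u,v=map(int,px(c,[.542,-.03,.06]));u0=max(u-80,0);v0=max(v-60,0);print(u0,v0)
    cv2.imwrite(f'pics/{n}3.png',cv2.resize(c['color'][v0:v0+120,u0:u0+150,::-1],None,fx=5,fy=5,interpolation=cv2.INTER_CUBIC))
E
```

```text
time_s: 6.95
eef_pos: [0.5295, -0.0907, 0.1264]
eef_rot: [180.0, 0.2, 0.1]
force: [-1.7, -0.7, -2.8]
gripper_width: 0.266
[ 0.52953505 -0.09066766  0.12642196] [1.79997508e+02 2.25398339e-01 1.12518145e-01] [-1.69729341 -0.71577531 -2.8014865 ]
189 135
187 131
```

View pics/side3.png

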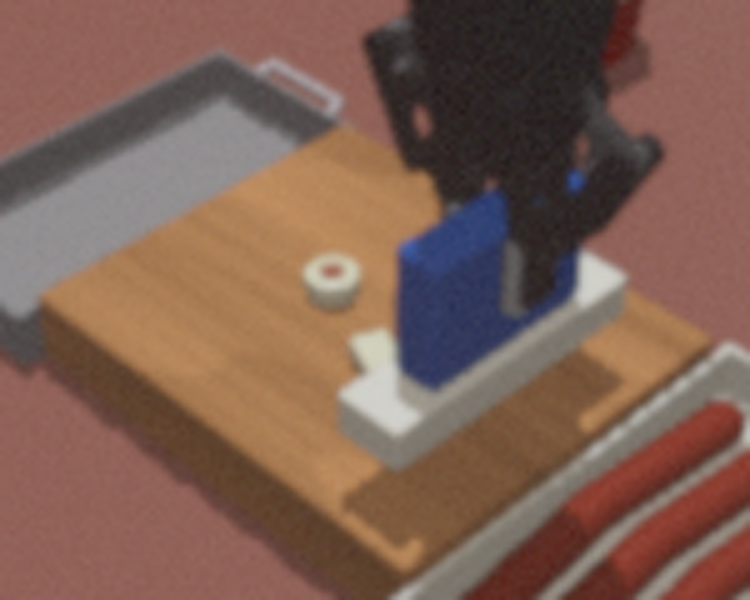

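View pics/top3.png

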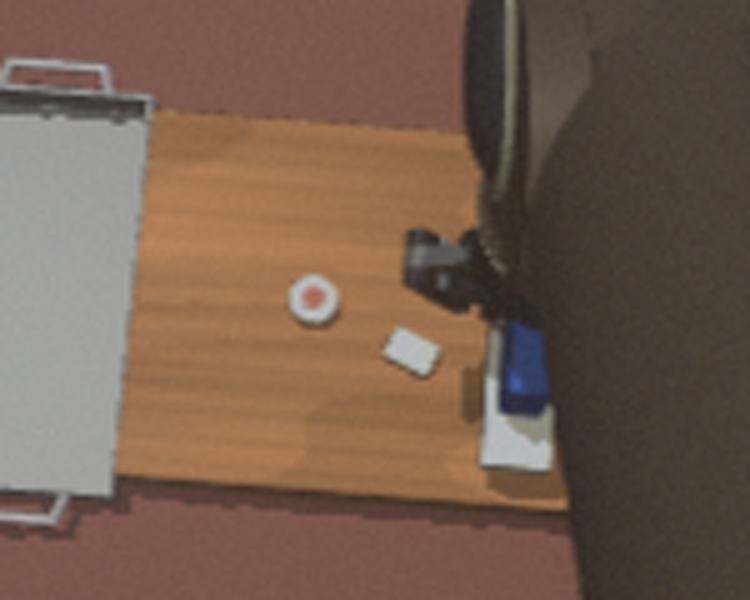

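Both chips, the round at (333,278) and the slab at (375,350) in the side crop, lie ahead of the foot on the tray side. I'll lower and wipe half-way.

```bash
python3 -m jog '0 0 0.012 0 0 0 0.1; 0 0 0.022 0 0 0 0.1; 0 0 0.025 0 0 0 0.1; 0 0 0.025 0 0 0 0.1; 0 -0.008 0.025 0 0 0 0.1; 0 -0.016 0.025 0 0 0 0.1; 0 -0.024 0.025 0 0 0 0.1; 0 -0.032 0.025 0 0 0 0.1; 0 -0.04 0.025 0 0 0 0.1; 0 -0.048 0.025 0 0 0 0.1; 0 -0.056 0.025 0 0 0 0.1; 0 -0.064 0.025 0 0 0 0.1; 0 -0.072 0.025 0 0 0 0.1; 0 -0.08 0.025 0 0 0 0.1; 0 -0.09 0.025 0 0 0 0.1; 0 -0.1 0.025 0 0 0 0.1; 0 -0.11 0.025 0 0 0 0.1; 0 -0.12 0.025 0 0 0 0.1; 0 -0.12 0.025 0 0 0 0.1'
python3 - <<'E'
from h import *
import cv2
s=ctrl.sense();print(s['eef_pos'],s['eef_rot'],s['force'])
for n in('top','side'):
    c=ctrl.camera(n);u,v=map(int,px(c,[.542,.05,.06]));u0=max(u-80,0);v0=max(v-60,0);print(u0,v0)
    cv2.imwrite(f'pics/{n}4.png',cv2.resize(c['color'][v0:v0+120,u0:u0+150,::-1],None,fx=5,fy=5,interpolation=cv2.INTER_CUBIC))
E
```

```text
time_s: 8.95
eef_pos: [0.5307, 0.0309, 0.1032]
eef_rot: [-180.0, 0.0, 0.2]
force: [0.5, -0.2, -2.4]
gripper_width: 0.27
[0.53071609 0.0309318  0.10321788] [-1.79984823e+02  2.67742819e-02  2.11026190e-01] [ 0.50502694 -0.17246526 -2.40313292]
158 132
163 115
```

View pics/side4.png

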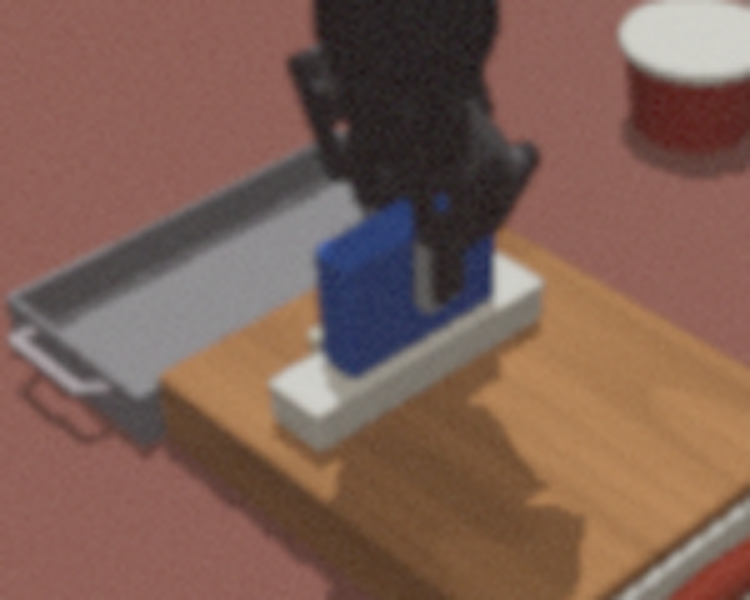

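View pics/top4.png

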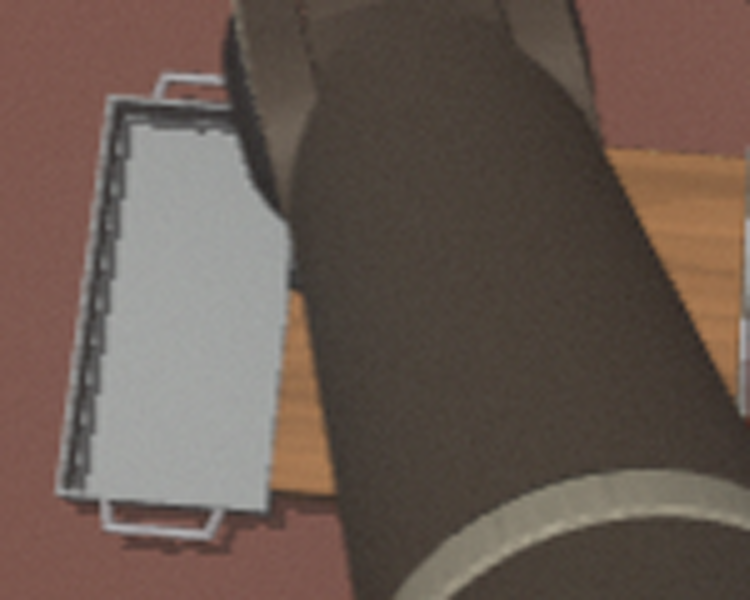

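A chip edge shows at (315,335) ahead of the foot, and nothing is left behind it. I'll continue over the edge, 2 mm lower.

```bash
python3 -m jog '0 0 0.002 0 0 0 0.1; 0 -0.006 0.002 0 0 0 0.1; 0 -0.014 0.002 0 0 0 0.1; 0 -0.024 0.002 0 0 0 0.1; 0 -0.034 0.002 0 0 0 0.1; 0 -0.046 0.002 0 0 0 0.1; 0 -0.058 0.002 0 0 0 0.1; 0 -0.07 0.002 0 0 0 0.1; 0 -0.08 0.002 0 0 0 0.1; 0 -0.088 0.002 0 0 0 0.1; 0 -0.092 0.002 0 0 0 0.1; 0 -0.092 0.002 0 0 0 0.1; 0 -0.092 0.002 0 0 0 0.1'
python3 - <<'E'
from h import *
import cv2
s=ctrl.sense();print(s['eef_pos'],s['eef_rot'],s['force'])
for n in('top','side'):
    c=ctrl.camera(n);u,v=map(int,px(c,[.542,.13,.06]));u0=max(u-75,0);v0=max(v-60,0);print(u0,v0)
    cv2.imwrite(f'pics/{n}5.png',cv2.resize(c['color'][v0:v0+120,u0:u0+150,::-1],None,fx=5,fy=5,interpolation=cv2.INTER_CUBIC))
E
```

```text
time_s: 10.35
eef_pos: [0.5305, 0.1204, 0.101]
eef_rot: [179.9, 0.1, 0.1]
force: [-0.4, -0.9, -2.3]
gripper_width: 0.273
[0.53052333 0.1204353  0.10097684] [1.79925875e+02 5.14294648e-02 8.78804601e-02] [-0.4053964  -0.8886336  -2.29264111]
132 130
146 101
```

View pics/side5.png

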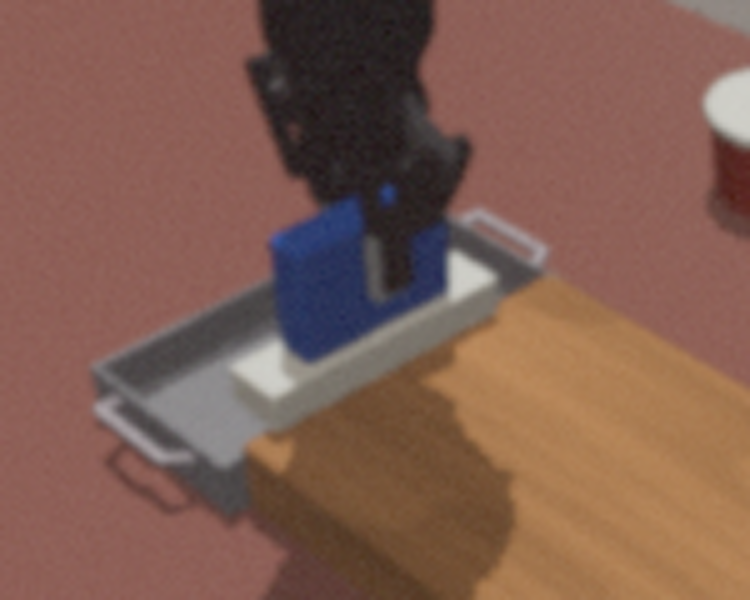

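View pics/top5.png

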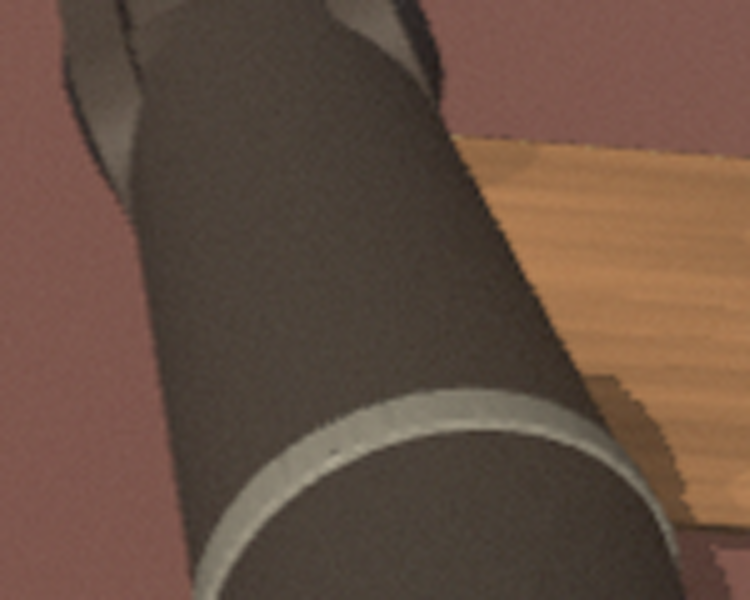

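The chips are no longer on the block. I'll back off to see the tray before placing.

```bash
python3 -m jog '0 0 -0.006 0 0 0 0.1; 0 0.01 -0.015 0 0 0 0.1; 0 0.03 -0.02 0 0 0 0.1; 0 0.055 -0.02 0 0 0 0.1; 0 0.08 -0.02 0 0 0 0.1; 0 0.105 -0.02 0 0 0 0.1; 0 0.125 -0.02 0 0 0 0.1; 0 0.135 -0.02 0 0 0 0.1; 0 0.14 -0.02 0 0 0 0.1; 0 0.14 -0.02 0 0 0 0.1'
python3 - <<'E'
from h import *
import cv2
s=ctrl.sense();print(s['eef_pos'],s['eef_rot'],s['force'])
for n in('top','side'):
    c=ctrl.camera(n);u,v=map(int,px(c,[.542,.1,.04]));u0=max(u-75,0);v0=max(v-60,0);print(u0,v0)
    cv2.imwrite(f'pics/{n}6.png',cv2.resize(c['color'][v0:v0+120,u0:u0+150,::-1],None,fx=5,fy=5,interpolation=cv2.INTER_CUBIC))
E
```

```text
time_s: 11.45
eef_pos: [0.5308, -0.0201, 0.1215]
eef_rot: [179.9, 0.0, 0.0]
force: [-0.1, 0.3, -2.8]
gripper_width: 0.271
[ 0.53082115 -0.02013545  0.12149391] [1.79929876e+02 2.50743715e-02 1.27152543e-02] [-0.12602724  0.33367314 -2.79094665]
144 132
154 113
```

View pics/side6.png

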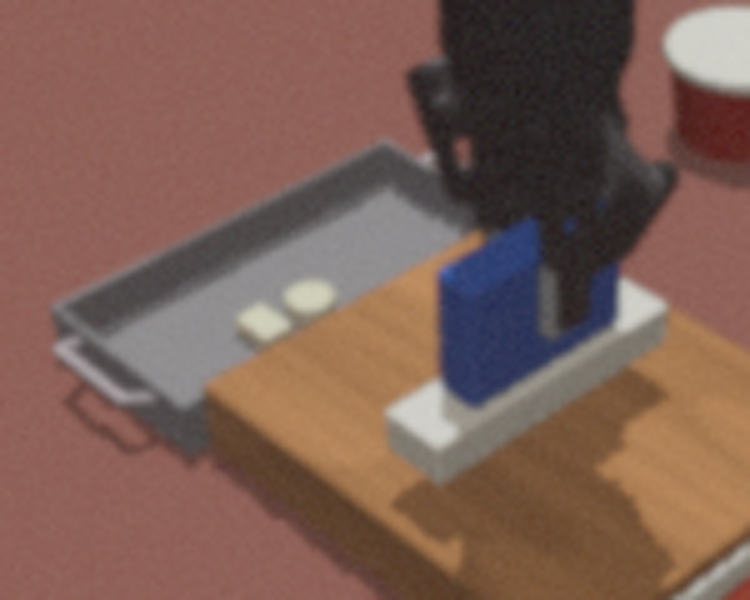

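View pics/top6.png

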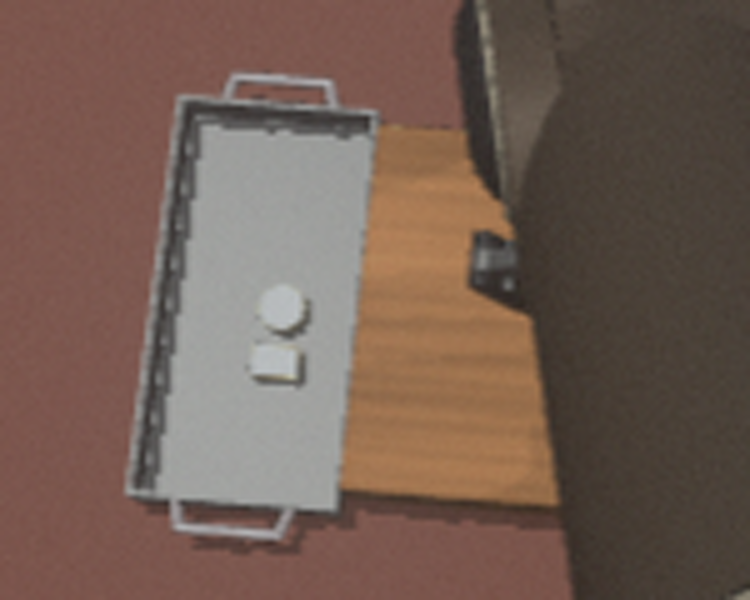

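Both chips lie flat in the tray, at (282,308) and (275,362) in the top crop. Now I lower the scraper onto the block.

```bash
python3 -m jog '0 0 0.008 0 0 0 0.1; 0 0 0.015 0 0 0 0.1; 0 0 0.018 0 0 0 0.1; 0 0 0.02 0 0 0 0.1; 0 0 0.021 0 0 0 0.1; 0 0 0.021 0 0 0 0.1; 0 0 0.021 0 0 0 0.1'
```

```text
time_s: 12.25
eef_pos: [0.5309, -0.0187, 0.1005]
eef_rot: [180.0, 0.0, 0.1]
force: [-0.4, 1.5, -2.2]
gripper_width: 0.273
```

```bash
python3 -m jog '0 0 0.001 0 0 0 0.1; 0 0 0.0015 0 0 0 0.1; 0 0 0.0015 0 0 0 0.1; 0 0 0.0015 0 0 0 0.1'
```

```text
time_s: 12.65
eef_pos: [0.5311, -0.0188, 0.0996]
eef_rot: [179.9, -0.0, 0.1]
force: [-3.0, 0.2, 5.5]
gripper_width: 0.272
```

It's in contact (force z went from −2 to +5.5 N). I'll release and rise.

```bash
python3 -m jog '0 0 0 0 0 0 0.35; 0 0 0 0 0 0 0.5; 0 0 0 0 0 0 0.7; 0 0 0 0 0 0 0.9; 0 0 0 0 0 0 0.9; 0 0 0 0 0 0 0.9; 0 0 -0.01 0 0 0 0.9; 0 0 -0.03 0 0 0 0.9; 0 0 -0.06 0 0 0 0.9; 0 0 -0.1 0 0 0 0.9; 0 0 -0.14 0 0 0 0.9; 0 0.04 -0.15 0 0 0 0.9; 0 0.08 -0.15 0 0 0 0.9; 0 0.12 -0.15 0 0 0 0.9; 0 0.16 -0.15 0 0 0 0.9; 0 0.2 -0.15 0 0 0 0.9; 0 0.23 -0.15 0 0 0 0.9; 0 0.25 -0.15 0 0 0 0.9; 0 0.25 -0.15 0 0 0 0.9; 0 0.25 -0.15 0 0 0 0.9'
python3 - <<'E'
from h import *
import cv2
s=ctrl.sense();print(s['eef_pos'],s['eef_rot'],s['force'])
for n in('top','side'):
    c=ctrl.camera(n);u,v=map(int,px(c,[.542,.08,.04]));u0=max(u-75,0);v0=max(v-60,0);print(u0,v0)
    cv2.imwrite(f'pics/{n}7.png',cv2.resize(c['color'][v0:v0+120,u0:u0+150,::-1],None,fx=5,fy=5,interpolation=cv2.INTER_CUBIC))
E
```

```text
time_s: 14.65
eef_pos: [0.5315, -0.2684, 0.2502]
eef_rot: [180.0, -0.0, 0.1]
force: [-0.4, 0.1, -0.9]
gripper_width: 0.902
[ 0.53147844 -0.26837652  0.25019821] [ 1.79982677e+02 -3.18782283e-02  7.99795663e-02] [-0.42890318  0.08431969 -0.86196804]
152 133
159 116
```

View pics/side7.png

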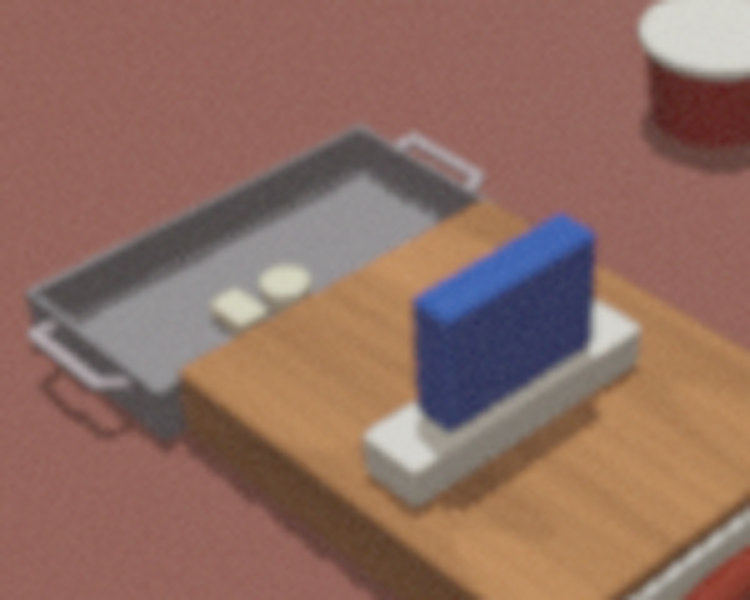

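View pics/top7.png

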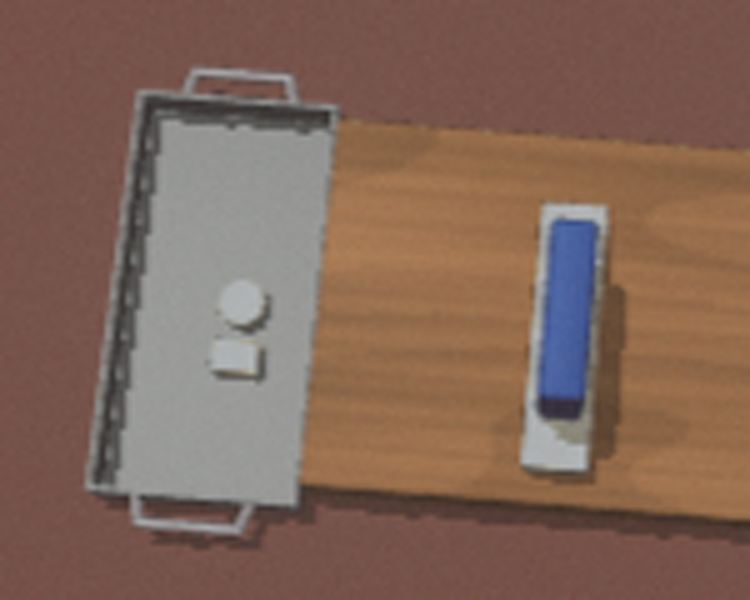

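Both chips are flat near the middle of the tray, at (243,303) and (237,357) in the top crop. The scraper stands upright on the block with its foot around (567,338), and the gripper is clear of everything.

Run:
```python
from h import *
c=ctrl.camera('top');T=np.array([.5433,.168])
print('chips rel tray',cr(c,[(243,303),(237,357)],152,133,5,.015)-T)
print('scraper foot rel tray',cr(c,[(543,205),(607,207),(588,470),(522,466)],152,133,5,.062).mean(0)-T)
s=ctrl.sense();print(s['time_s'],np.abs(s['dq']).max())
ctrl.job_done()
```

```text
chips rel tray [[-0.00074679 -0.01216944]
 [-0.03056838 -0.01227079]]
scraper foot rel tray [-0.01427961 -0.18672891]
14.8 0.2895785068144593
the job is handed in; nothing more can be done
```

I wiped both bone chips off the wooden block into the aluminium scrap tray, using only the scraper. I then stood the scraper upright on the block, let go, moved the arm clear and handed the job in at 14.8 s.

- **Chips:** in the last pictures both lie flat in the tray. In the tray's frame they are at about (-0.001, -0.012) and (-0.031, -0.012) m. I judged from the pictures that they lie flat; I did not measure their height.
- **Scraper:** it stands upright at about (-0.014, -0.187) m in the tray's frame. I took its underside to be on the block top because the vertical force rose from -2 to +5.5 N when I set it down.
- **Robot:** the gripper was clear of everything at the end, and the residual force was about 1 N.

None of the checks failed or disagreed. I had no direct reading of contact with the chips. During the wipe the fingertips stayed about 3 cm above the chip tops, going by the tool height.

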